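Tap the test-ball carriage home with the screwdriver

TASK

The steel test ball used to check the keratometer sits on a small slide whose carriage is not home. Pick up the small screwdriver with the yellow handle and, with the screwdriver only, nudge the carriage's blue plate gently in small taps (two at the least), drawing the screwdriver clear of the plate between taps, until the carriage is fully home against the stop hidden inside the grey hood. Then lay the screwdriver down on the desk and let go.

Things in the scene. Friction and masses are not known exactly. Their poses are not given: they have to be found in the camera images.
- screwdriver_handle (a point): Middle of the yellow handle (round, 13 mm thick, 50 mm long) of a small screwdriver, 95 mm, 30 g, lying on the desk; the point is on the axis, 6.4 mm above the desk. The 3 mm steel blade points along this point's -y axis, at first roughly away from the robot; its tip is 71 mm from this point, the butt 25 mm the other way. The white penlight and marker near it are not the tool.
- carriage (a joint): Travel in m of the carriage (dark block with a blue push plate and a 22 mm steel ball). It grows as the carriage is pushed into the hood: 0 is fully out, 0.060 is home against the rigid stop, which is inside the hood, out of sight. It starts between 0 and 0.020, slides with about 3 N of friction and stays where it is left.
- push_face (a point): Middle of the outer (robot-side) face of the blue push plate, 36 mm above the desk; it moves with the carriage. Its x axis is level and points in the pushing direction, square to the face. The plate is 60 mm wide, 8 mm thick, from 14 to 54 mm above the desk, and the face is still 33 mm outside the hood when home.
- test_slide: The slide, fixed to the desk: aluminium base 220 x 84 x 10 mm with a grey hood (90 mm long, 84 wide, 75 high) over its far end. Origin at the centre of the underside, x axis in the pushing direction. A bar 23 mm high crosses the base at its near end, 97 to 107 mm before the origin; the push face starts 75 to 55 mm before the origin and is 15 mm before it when home.
There are look-alikes about, which are no part of the job. Of the things that look like the part that bears screwdriver_handle, the smaller one is meant.

How it is judged:
By the outcome, as a careful person would: the job done as asked, in the order asked, and still so for the second after the job is handed in, with the robot touching nothing.
It also fails if it takes over 58 s, if anything falls off the work surface, if the arm or the gripper's body presses on something with over 40 N, if the wrist force passes 120 N, or if a joint passes its speed limit or range.

ROBOT

A 6-joint arm with a two-finger parallel gripper is mounted at the origin on a cart in front of the work surface, level with it; the furniture and walls round the work are solid. World frame = base frame: x ahead of the robot, y to its left, z up, the work surface at z = 0. Lengths are in m, angles in rad, forces in N, time in s.
With the tool pointing down it reaches from about 0.375 to 0.9 m from the base axis. Payload 3.1 kg.
Tool frame: the origin (TCP) lies midway between the tips of the shut fingers; the grasp point (between the pads) lies 19 mm behind it; z points along the fingers, y is the direction in which the jaws open and shut (so a half turn about z gives the same grasp; the last joint's range is limited). The gripper opens to 85 mm and grips with 20 to 120 N. Pads are 22 mm wide; open, the fingers measure 114 mm over their backs; the gripper's body (76 mm by 85 mm) begins 54 mm behind the grasp point. The pads swing forward as they close: fully open they stand 13 mm farther back than shut.
Start: joints at [-1.391, 0.527, 1.433, -0, 1.181, -0.178], TCP at [0.219, -0.585, 0.231] pointing down, gripper open.
Joint ranges: [-3.08, 3.08], [-0.75, 2.2], [0.22, 2.44], [-1.43, 4.57], [0, 2.65], [-2.85, 2.85]. Speed limits (rad/s): [2.79, 2.79, 3.14, 3.14, 3.14, 3.14].

INTERFACE

Orientations are given as a unit quaternion [x, y, z, w].
In Python, from station import manip gives the robot as it stands.
- The arm moves only by the tool servo_tool, never from a script. Its argument "motion" is a list of rows, each a list of 7 numbers: the shift along the tool's x, y, z in mm, then the turn, a rotation vector about the tool's x, y, z in rad, then the opening, from -1 (shut) to 1 (fully open), so that 0 is half open. In form: [[x, y, z, rx, ry, rz, hand], ...]. A call has 1 to 12 rows; each row shifts and turns the pose as measured when the row begins, along the tool's axes as they then stand; what a row does not reach is not made up. A row lasts 1/12 s, in which the tool goes at most 41.7 mm and 7.16 degrees, less where a joint would pass 70% of its speed; a pose out of reach is approached as far as the arm can. A call with a gripper value outside its range is refused whole. The fingers move at their own pace and stop on an object; "grip_force" is the grip in N (left out, the last holds). Time passes only in rows, so rows that do not move let the fingers close. It gives the time, the measured TCP pose, the force and the opening at its end, in the units of the state.
- manip.sense(): the state, without advancing time (a new reading comes with each control period).
- manip.snapshot(name): name is "scene" or "side" or "wrist"; returns a dict with "frame" (400x640x3 uint8, red, green, blue), "mtx" (3x3 intrinsics, pixels), "world_from_camera" (4x4, takes a point from camera to world coordinates). Camera axes: x right, y up, looking along -z (the intrinsics and any distortion apply to the point x, -y, -z); pixel columns grow to the right and rows downward; lengths in m; the calibration is good to about 2 mm. A picture is of the moment at which its call begins. There is no depth.
- manip.sign_off(): hands the job in, once; it reports no verdict.
The state is a dict: "t": time; "q": joint angles; "qd": joint speeds; "tau": joint torques, N m; "tcp_pos": TCP position; "tool_rot": TCP orientation; "force": force on the tool from outside, world axes, zero at the start; "ft_torque": the same for the moment, N m; "finger_gap": opening from 0.0 (shut) to 1.0 (fully open).
Only numpy, scipy, OpenCV 4.12 (cv2) and the standard library are available. Lean on these libraries where they do the work, as an engineer would, in place of code of your own. Each camera call takes 0.05 s, during which the arm holds its last target.

## Working session

There is one attempt and no reset: what is moved stays moved. The work goes in short steps, Python scripts to look and compute and a tool call to move; the robot and the scene stay as the last step left them, time stands still between calls to the robot, and variables do not carry over. Pictures are saved under pics/ and viewed, and the job is handed in when it is done.

Besides the shell and the picture viewer there is one more tool, called after "Request:" as a command line: name --pt "numbers of a row" for each row, then --argument value for the rest. servo_tool: Moves the arm, as the interface text tells. Its arguments: {"type":"object","properties":{"motion":{"type":"array"},"grip_force":{"type":"number"}},"required":["motion"]}

```bash
mkdir -p pics; ls; python3 - <<'E'
from station import manip
import cv2,json
print(manip.sense())
for n in ["scene","side","wrist"]:
    s=manip.snapshot(n)
    cv2.imwrite(f"pics/{n}0.png",s["frame"][:,:,::-1])
    print(n,s["mtx"].tolist(),s["world_from_camera"].round(4).tolist(),s.keys())
E
```

```text
pics
{'t': 0.0, 'q': array([-1.39052503e+00,  5.28443189e-01,  1.43390495e+00,  2.07845447e-05,
        1.18134950e+00, -1.78482206e-01]), 'qd': array([-0.00037721, -0.00131777,  0.00071625, -0.00099416, -0.00070009,
       -0.00184602]), 'tau': array([-6.64046675e-04, -4.42351663e+01, -1.78026170e+01, -1.87496339e-04,
        8.56473343e-03,  1.68179177e-07]), 'tcp_pos': array([ 0.21935784, -0.58449257,  0.23034686]), 'tool_rot': array([ 9.83955243e-01,  1.78412368e-01,  8.66842603e-06, -1.05250271e-03]), 'force': array([-0.10363395, -0.39926484, -0.11330384]), 'ft_torque': array([ 0.00479657, -0.01347767,  0.01232399]), 'finger_gap': 1.0037615588943702}
scene [[466.5399010534178, 0.0, 318.80401552889685], [0.0, 466.5399010534178, 195.48807114968054], [0.0, 0.0, 1.0]] [[-0.6965, 0.3332, -0.6355, -0.0283], [-0.7175, -0.3351, 0.6106, 0.6637], [-0.0095, 0.8813, 0.4725, 0.5114], [0.0, 0.0, 0.0, 1.0]] dict_keys(['frame', 'mtx', 'world_from_camera'])
side [[401.8327499670155, 0.0, 321.29264877295714], [0.0, 401.8327499670155, 200.16810544873437], [0.0, 0.0, 1.0]] [[-0.5326, 0.5312, -0.6589, -0.1306], [-0.8461, -0.3549, 0.3978, 0.4858], [-0.0225, 0.7693, 0.6384, 0.6893], [0.0, 0.0, 0.0, 1.0]] dict_keys(['frame', 'mtx', 'world_from_camera'])
wrist [[298.8808322842735, 0.0, 318.0310867547137], [0.0, 298.8808322842735, 201.11486051378762], [0.0, 0.0, 1.0]] [[0.3516, 0.8913, 0.2862, 0.2917], [-0.9362, 0.3356, 0.1047, -0.5576], [-0.0027, -0.3048, 0.9524, 0.3734], [0.0, 0.0, 0.0, 1.0]] dict_keys(['frame', 'mtx', 'world_from_camera'])
```

View pics/scene0.png

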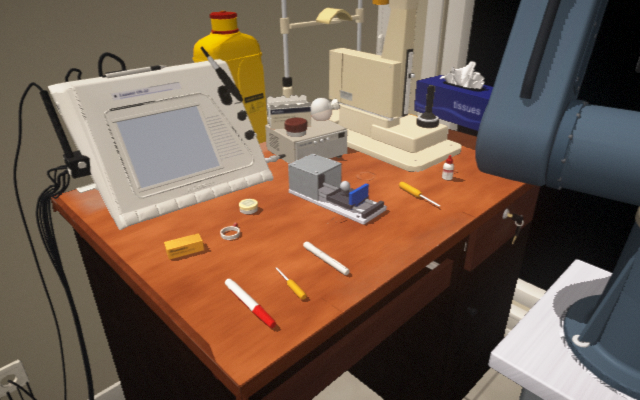

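View pics/side0.png

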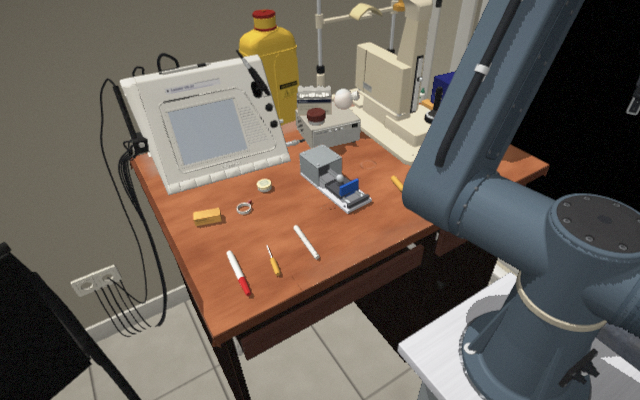

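View pics/wrist0.png

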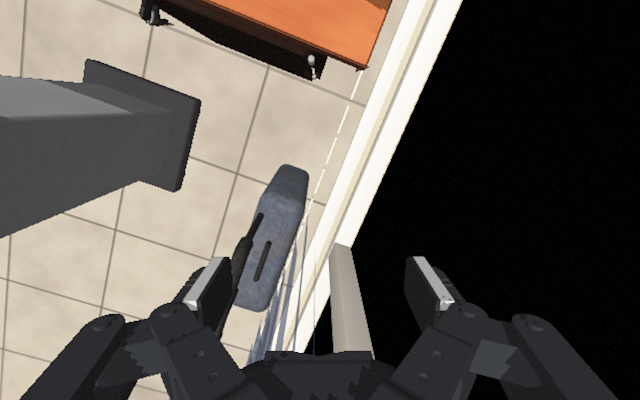

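```bash
cat > h.py <<'E'
from station import manip
import numpy as np, cv2
from scipy.spatial.transform import Rotation as R
def ray(s,uv):
    K=s["mtx"];T=s["world_from_camera"]
    d=np.linalg.inv(K)@np.array([uv[0],uv[1],1.0])
    d=T[:3,:3]@np.array([d[0],-d[1],-d[2]])
    return T[:3,3],d
def onz(s,uv,z):
    o,d=ray(s,uv); return o+d*(z-o[2])/d[2]
def proj(s,p):
    T=s["world_from_camera"]; c=T[:3,:3].T@(np.array(p)-T[:3,3]); K=s["mtx"]
    return np.array([K[0,2]+K[0,0]*c[0]/-c[2], K[1,2]+K[1,1]*-c[1]/-c[2]])
def blobs(s,lo,hi,amin=30):
    hsv=cv2.cvtColor(s["frame"],cv2.COLOR_RGB2HSV)
    m=cv2.inRange(hsv,np.array(lo),np.array(hi))
    c,_=cv2.findContours(m,cv2.RETR_EXTERNAL,cv2.CHAIN_APPROX_NONE)
    return m,[k for k in c if cv2.contourArea(k)>=amin]
E
python3 - <<'E'
from h import *
for n in ["scene","side"]:
    s=manip.snapshot(n)
    print(n)
    for nm,lo,hi in [("yel",(16,150,120),(32,255,255)),("blue",(105,150,60),(125,255,255))]:
        m,c=blobs(s,lo,hi,20)
        for k in c:
            (cx,cy),(w,h),a=cv2.minAreaRect(k)
            M=cv2.moments(k); cen=(M['m10']/M['m00'],M['m01']/M['m00'])
            box=cv2.boxPoints(((cx,cy),(w,h),a))
            b=np.array([onz(s,p,.0064)[:2] for p in box])
            print(nm,np.round(cen,1),"area",cv2.contourArea(k),onz(s,cen,.0064).round(3),"sides",np.linalg.norm(b[0]-b[1]).round(3),np.linalg.norm(b[1]-b[2]).round(3))
    f=s["frame"][:,:,::-1]
    if n=="scene":
        a=cv2.resize(f[230:335,215:360],None,fx=4,fy=4,interpolation=cv2.INTER_CUBIC)
        b=cv2.resize(f[150:235,280:460],None,fx=4,fy=4,interpolation=cv2.INTER_CUBIC)
        cv2.imwrite("pics/ca.png",a);cv2.imwrite("pics/cb.png",b)
    else:
        cv2.imwrite("pics/cc.png",cv2.resize(f[130:300,220:420],None,fx=3.5,fy=3.5,interpolation=cv2.INTER_CUBIC))
E
```

```text
scene
yel [296.1 288.9] area 148.0 [0.441 0.268 0.006] sides 0.016 0.054
yel [183.5 245.6] area 595.0 [0.689 0.336 0.006] sides 0.071 0.064
yel [409.7 188.8] area 132.0 [ 0.524 -0.162  0.006] sides 0.036 0.072
yel [240.2  70.8] area 3292.5 [ 1.779 -0.58   0.006] sides 1.719 2.843
yel [222.6  24.3] area 246.0 [ 3.067 -1.348  0.006] sides 0.216 0.644
yel [379.8   1.8] area 53.5 [ 3.169 -3.286  0.006] sides 0.165 0.372
blue [354.9 192. ] area 41.0 [ 0.604 -0.06   0.006] sides 0.106 0.03
blue [475.8  91.8] area 163.5 [ 0.829 -1.008  0.006] sides 0.205 0.207
side
yel [274.7 266.1] area 77.0 [0.437 0.27  0.006] sides 0.012 0.056
yel [207.3 220. ] area 137.5 [0.668 0.343 0.006] sides 0.066 0.025
yel [396.8 182.4] area 69.5 [ 0.523 -0.157  0.006] sides 0.023 0.06
yel [276.   65.4] area 2935.5 [ 1.49  -0.276  0.006] sides 0.521 1.221
yel [263.3  23.1] area 160.0 [ 2.106 -0.51   0.006] sides 0.112 0.21
yel [399.    5.9] area 65.0 [ 1.919 -1.362  0.006] sides 0.058 0.238
blue [348.7 187.3] area 168.5 [ 0.579 -0.032  0.006] sides 0.067 0.048
blue [442.1  80.2] area 185.0 [ 0.95  -0.76   0.006] sides 0.252 0.076
```

View pics/ca.png

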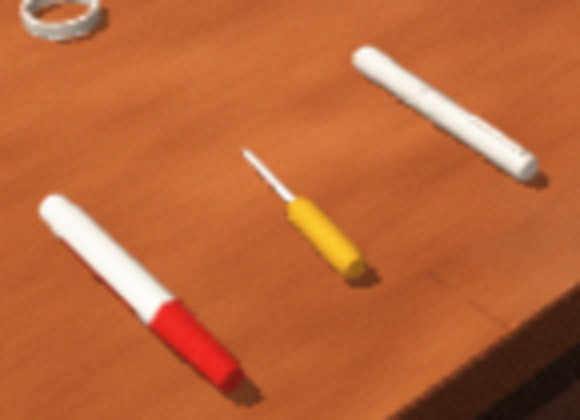

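View pics/cb.png

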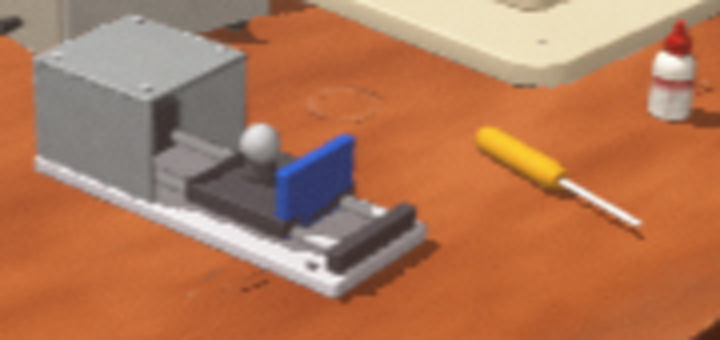

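View pics/cc.png

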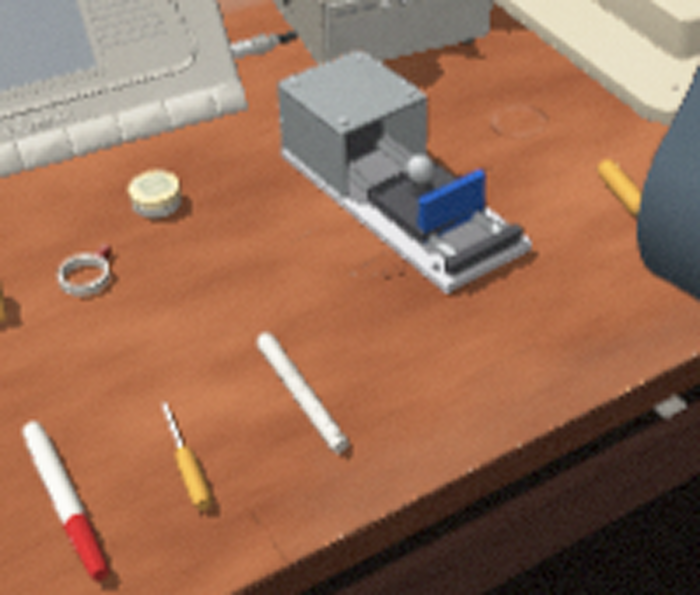

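```bash
python3 - <<'E'
from h import *
s=manip.snapshot("scene");d=manip.snapshot("side")
ca=lambda u,v:(215+u/4,230+v/4)
cb=lambda u,v:(280+u/4,150+v/4)
cc=lambda u,v:(220+u/3.5,130+v/3.5)
P=lambda n,x:print(n,x.round(4))
for nm,a,c,z in [("tip",ca(245,152),cc(166,405),.0064),("ferrule",ca(293,203),cc(181,450),.0064),("butt",ca(357,270),cc(205,505),.0064),
 ("penA",ca(365,58),cc(264,340),.006),("penB",ca(527,170),cc(343,446),.006)]:
    P(nm+" sc",onz(s,a,z));P(nm+" sd",onz(d,c,z))
# B
t,f,b=[onz(s,cb(*p),.008) for p in [(638,222),(560,183),(482,137)]]
P("B tip",t);P("Bfer",f);P("Bbutt",b)
# slide: base corners at top z=.01
for nm,a,c in [("left far",cb(37,158),cc(285,150)),("near left",cb(338,285),cc(452,283)),("near right",cb(426,228),cc(530,240))]:
    P(nm+" sc",onz(s,a,.01));P(nm+" sd",onz(d,c,.01))
for nm,a,c,z in [("hood top nearL",cb(148,97),cc(348,120),.075+0),("hoodtop nearR",cb(245,57),cc(427,95),.075),("hoodtop farL",cb(36,62),cc(281,85),.075),
 ("plate top L",cb(280,172),cc(420,205),.054),("plate top R",cb(353,137),cc(484,172),.054),("plate botL",cb(281,222),cc(421,235),.014)]:
    P(nm+" sc",onz(s,a,z));P(nm+" sd",onz(d,c,z))
# obstacles
P("lampbase",onz(s,cb(545,85),.01));P("bottle",onz(s,cb(668,118),0))
E
```

```text
tip sc [0.5088 0.2545 0.0064]
tip sd [0.5027 0.2551 0.0064]
ferrule sc [0.4666 0.2628 0.0064]
ferrule sd [0.4609 0.2649 0.0064]
butt sc [0.4156 0.2726 0.0064]
butt sd [0.4116 0.2731 0.0064]
penA sc [0.5258 0.1661 0.006 ]
penA sd [0.5219 0.1688 0.006 ]
penB sc [0.4119 0.1748 0.006 ]
penB sd [0.4063 0.1749 0.006 ]
B tip [ 0.4285 -0.1406  0.008 ]
Bfer [ 0.4849 -0.1481  0.008 ]
Bbutt [ 0.5514 -0.1636  0.008 ]
left far sc [0.7163 0.0437 0.01  ]
left far sd [0.707  0.0445 0.01  ]
near left sc [0.4989 0.0275 0.01  ]
near left sd [0.4947 0.0261 0.01  ]
near right sc [ 0.5041 -0.0511  0.01  ]
near right sd [ 0.5023 -0.0514  0.01  ]
hood top nearL sc [0.6313 0.0347 0.075 ]
hood top nearL sd [0.6339 0.0269 0.075 ]
hoodtop nearR sc [ 0.6299 -0.0402  0.075 ]
hoodtop nearR sd [ 0.6283 -0.0426  0.075 ]
hoodtop farL sc [0.7089 0.0474 0.075 ]
hoodtop farL sd [0.7051 0.0452 0.075 ]
plate top L sc [0.5485 0.0188 0.054 ]
plate top L sd [0.5379 0.0254 0.054 ]
plate top R sc [ 0.5479 -0.039   0.054 ]
plate top R sd [ 0.5444 -0.0373  0.054 ]
plate botL sc [0.5595 0.0048 0.014 ]
plate botL sd [0.549  0.0165 0.014 ]
lampbase [ 0.5651 -0.2462  0.01  ]
bottle [ 0.4954 -0.2781  0.    ]
```

A is the small yellow screwdriver at scene (291,283). It is about 95 mm long, its blade points away from the robot, and it lies between the penlight and the marker. B, at scene (418,193), is about 125 mm long and its blade points toward the robot. A is the smaller one and fits the description, and the crop confirms it. I'll start moving over to it.

Request:
servo_tool --pt "30 -32 0 0 0 0 1" --pt "30 -32 0 0 0 0 1" --pt "30 -32 0 0 0 0 1" --pt "30 -32 0 0 0 0 1" --pt "30 -32 0 0 0 0 1" --pt "30 -32 0 0 0 0 1" --pt "30 -32 0 0 0 0 1" --pt "30 -32 0 0 0 0 1" --pt "30 -32 0 0 0 0 1" --pt "30 -32 0 0 0 0 1" --pt "30 -32 0 0 0 0 1" --pt "30 -32 0 0 0 0 1"

```text
t: 1.35
tcp_pos: [0.4136, -0.128, 0.228]
tool_rot: [0.985, 0.17, 0.002, 0.007]
force: [0.9, -0.3, 0.3]
finger_gap: 0.999
```

Request:
servo_tool --pt "0 0 0 0 0 0.107 1" --pt "0 0 0 0 0 0.107 1" --pt "0 0 0 0 0 0.107 1" --pt "0 0 0 0 0 0.107 1" --pt "0 0 0 0 0 0.107 1" --pt "-6 -38 0 0 0 0 1" --pt "-6 -38 0 0 0 0 1" --pt "-6 -38 0 0 0 0 1" --pt "-6 -38 0 0 0 0 1" --pt "-6 -38 0 0 0 0 1" --pt "-6 -38 0 0 0 0 1" --pt "-6 -38 0 0 0 0 1"

```text
t: 2.35
tcp_pos: [0.4351, 0.1544, 0.2272]
tool_rot: [0.994, -0.11, 0.01, 0.008]
force: [0.9, -0.3, -0.2]
finger_gap: 0.997
```

Request:
servo_tool --pt "-6 -38 10 0 0 0 0" --pt "-6 -38 10 0 0 0 0" --pt "-3 -38 10 0 0 0 0" --pt "0 0 10 0 0 0 0" --pt "0 0 0 0 0 0 0" --pt "0 0 0 0 0 0 0"

```text
t: 2.85
tcp_pos: [0.4471, 0.2831, 0.1857]
tool_rot: [0.994, -0.104, 0.015, 0.005]
force: [-0.4, -0.6, 0.0]
finger_gap: 0.496
```

```bash
python3 - <<'E'
from h import *
s=manip.snapshot("wrist");q=manip.sense()
print(q["tcp_pos"],q["tool_rot"],R.from_quat(q["tool_rot"]).as_matrix().round(3).tolist(),q["q"].round(2),q["finger_gap"])
for p in [(.438,.268,.0064),(.506,.255,.0064),(.4136,.273,.0064)]: print(proj(s,p))
m,c=blobs(s,(16,150,120),(32,255,255),100)
for k in c: print(cv2.minAreaRect(k),cv2.contourArea(k))
cv2.imwrite("pics/w1.png",s["frame"][:,:,::-1])
E
```

```text
[0.44678048 0.28238997 0.18559887] [ 0.99443393 -0.10427169  0.01414577  0.00533595] [[0.978, -0.208, 0.027], [-0.207, -0.978, -0.014], [0.029, 0.008, -1.0]] [ 0.36  0.46  1.73 -0.03  0.93  2.16] 0.5010961482233494
[331.6431429  188.46107762]
[331.23667804 124.4977345 ]
[331.4892862  209.71580587]
((330.0, 187.5), (43.0, 10.0), 90.0) 399.0
```

View pics/w1.png

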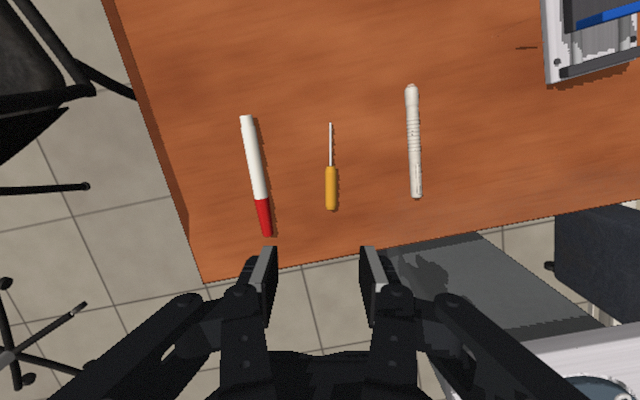

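```bash
cat >> h.py <<'E'
def plan(target,alpha,q=None):
    q=q or manip.sense(); r=R.from_quat(q["tool_rot"])
    c,s_=np.cos(alpha),np.sin(alpha)
    D=np.array([[c,s_,0],[s_,-c,0],[0,0,-1.]])
    rv=(r.inv()*R.from_matrix(D)).as_rotvec()
    d=np.array(target)-q["tcp_pos"]
    print("rotvec tool",rv.round(3),"shift in cur tool mm",(1000*r.inv().apply(d)).round(1),"in desired frame",(1000*D.T@d).round(1),"f",q["force"].round(1),"tcp",q["tcp_pos"].round(4),"gap",round(q["finger_gap"],3))
E
python3 - <<'E'
from h import *
s=manip.snapshot("wrist")
h=np.array([onz(s,(330.4,166),.0064),onz(s,(330.4,209.5),.0064)])
t=onz(s,(330.7,122.5),.004)
print(h.round(4),t.round(4)); b=h[1]
v=t-b; print(np.linalg.norm(v[:2]),np.degrees(np.arctan2(v[1],v[0])))
c=b+0.025*v/np.linalg.norm(v[:2]);print(c)
plan((c[0],c[1],.06),np.arctan2(v[1],v[0]))
E
```

```text
[[0.4625 0.2637 0.0064]
 [0.4136 0.2734 0.0064]] [0.5075 0.2542 0.004 ]
0.09584398163150812 -11.552970635028037
[0.43809129 0.26842258 0.00577398]
rotvec tool [ 0.008 -0.03  -0.008] shift in cur tool mm [ -9.7  14.  125.8] in desired frame [ -6.   14.9 126. ] f [-0.2  0.7  0.3] tcp [0.447  0.2818 0.186 ] gap 0.502
```

Request:
servo_tool --pt "0 0 0 0.008 -0.03 -0.008 -0.2" --pt "-3 7.5 25 0 0 0 -0.2" --pt "-3 7.4 25 0 0 0 -0.2" --pt "0 0 25 0 0 0 -0.2" --pt "0 0 25 0 0 0 -0.2" --pt "0 0 20 0 0 0 -0.2" --pt "0 0 0 0 0 0 -0.2" --pt "0 0 0 0 0 0 -0.2"

```text
t: 3.62
tcp_pos: [0.4464, 0.2584, 0.0709]
tool_rot: [0.994, -0.11, 0.007, -0.003]
force: [0.3, 0.7, -0.1]
finger_gap: 0.397
```

```bash
python3 - <<'E'
from h import *
plan((.4381,.2684,.003),np.radians(-11.55))
E
```

```text
rotvec tool [-0.008 -0.013 -0.019] shift in cur tool mm [-11.2  -7.5  67.8] in desired frame [-10.2  -8.2  67.9] f [ 0.3  0.7 -0.1] tcp [0.4464 0.2584 0.0709] gap 0.397
```

Request:
servo_tool --pt "-10 -8 15 -0.008 -0.013 -0.019 -0.3" --pt "0 0 15 0 0 0 -0.3" --pt "0 0 5 0 0 0 -0.3" --pt "0 0 0 0 0 0 -0.3" --pt "0 0 0 0 0 0 -0.3"

```text
t: 4.03
tcp_pos: [0.4446, 0.2668, 0.0425]
tool_rot: [0.995, -0.103, 0.005, -0.002]
force: [0.2, -0.1, -0.6]
finger_gap: 0.347
```

```bash
python3 - <<'E'
from h import *
plan((.4381,.2684,.002),np.radians(-11.55))
E
```

```text
rotvec tool [-0.005 -0.01  -0.005] shift in cur tool mm [-7.1  0.  40.4] in desired frame [-6.6 -0.3 40.5] f [ 0.2 -0.1 -0.6] tcp [0.4446 0.2668 0.0425] gap 0.347
```

Request:
servo_tool --pt "-7 0 12 -0.005 -0.01 -0.005 -0.4" --pt "-1 0 10 0 0 0 -0.4" --pt "0 0 6 0 0 0 -0.4" --pt "0 0 3 0 0 0 -0.4" --pt "0 0 0 0 0 0 -0.4"

```text
t: 4.45
tcp_pos: [0.4385, 0.2689, 0.0119]
tool_rot: [0.995, -0.101, 0.003, -0.001]
force: [-0.0, -0.2, 0.3]
finger_gap: 0.299
```

```bash
python3 - <<'E'
from h import *
plan((.4381,.2684,.002),np.radians(-11.55))
s=manip.snapshot("wrist");cv2.imwrite("pics/w2.png",s["frame"][:,:,::-1])
E
```

```text
rotvec tool [-0.003 -0.005 -0.001] shift in cur tool mm [-0.3  0.6  9.9] in desired frame [-0.3  0.6  9.9] f [-0.  -0.2  0.3] tcp [0.4385 0.2689 0.0119] gap 0.299
```

View pics/w2.png

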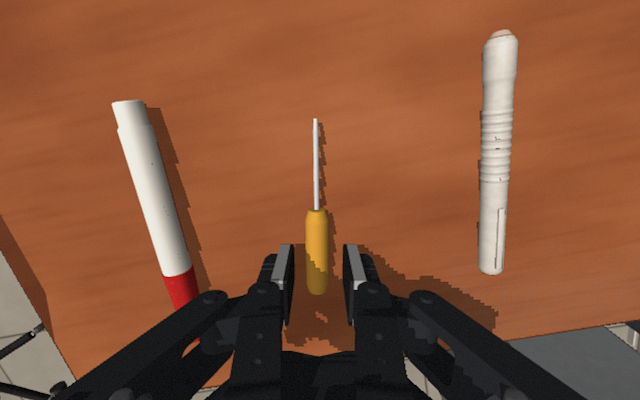

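The handle, around pixel (317,250), is centred between the pads, and the blade tip is at (315,120). Next I'll go down and close on it.

Request:
servo_tool --pt "0 0.5 4 -0.003 -0.005 0 -0.4" --pt "0 0 4 0 0 0 -0.4" --pt "0 0 2 0 0 0 -0.4" --pt "0 0 0 0 0 0 -0.4"

```text
t: 4.83
tcp_pos: [0.4388, 0.2686, 0.0011]
tool_rot: [0.995, -0.101, -0.0, -0.0]
force: [-0.0, -0.0, 0.3]
finger_gap: 0.3
```

```bash
python3 - <<'E'
from h import *
plan((.4381,.2684,.002),np.radians(-11.55))
E
```

```text
rotvec tool [-0.  0. -0.] shift in cur tool mm [-0.6  0.3 -0.9] in desired frame [-0.6  0.3 -0.9] f [-0.  -0.   0.3] tcp [0.4388 0.2686 0.0011] gap 0.3
```

Request:
servo_tool --pt "0 0 0 0 0 0 -0.6" --pt "0 0 0 0 0 0 -0.75" --pt "0 0 0 0 0 0 -1" --pt "0 0 0 0 0 0 -1" --pt "0 0 0 0 0 0 -1" --pt "0 0 0 0 0 0 -1" --pt "0 0 0 0 0 0 -1" --grip_force 60

```text
t: 5.42
tcp_pos: [0.439, 0.2687, 0.0015]
tool_rot: [0.995, -0.101, 0.0, -0.0]
force: [-0.0, -0.2, -0.9]
finger_gap: 0.118
```

Request:
servo_tool --pt "0 0 -10 0 0 0 -1" --pt "0 0 -25 0 0 0 -1" --pt "0 0 -30 0 0 0 -1" --pt "0 0 -25 0 0 0 -1" --pt "0 0 -10 0 0 0 -1" --pt "0 0 0 0 0 0 -1" --pt "0 0 0 0 0 0 -1"

```text
t: 6.0
tcp_pos: [0.4381, 0.2683, 0.1081]
tool_rot: [0.995, -0.101, -0.0, 0.0]
force: [-0.7, -0.3, -0.8]
finger_gap: 0.117
```

```bash
python3 - <<'E'
from h import *
plan((.4381,.2684,.1),np.radians(4.6))
s=manip.snapshot("wrist");cv2.imwrite("pics/w3.png",s["frame"][:,:,::-1])
s=manip.snapshot("scene");cv2.imwrite("pics/s3.png",cv2.resize(s["frame"][150:350,150:450,::-1],None,fx=2.6,fy=2.6))
E
```

```text
rotvec tool [ 0.     0.001 -0.282] shift in cur tool mm [-0.  -0.1  8.1] in desired frame [ 0.  -0.1  8.1] f [-0.7 -0.3 -0.8] tcp [0.4381 0.2683 0.1081] gap 0.117
```

View pics/w3.png

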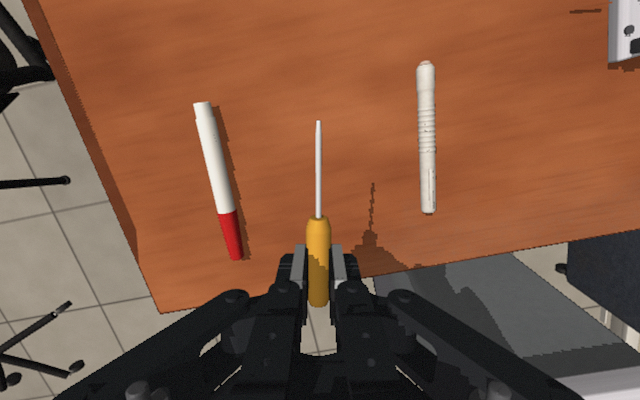

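View pics/s3.png

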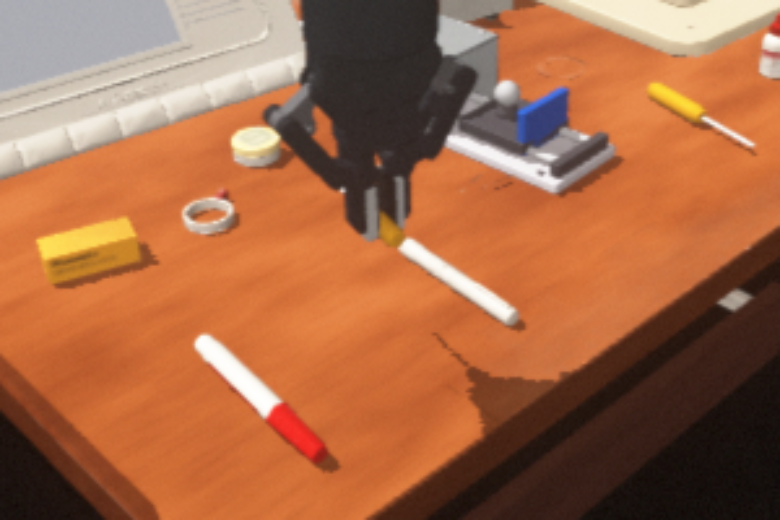

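The screwdriver is held level. In the wrist view the tip is at (318,121), the handle around (318,245), and the butt at (318,305). Next I'll go to the slide.

Request:
servo_tool --pt "0 0 0 0 0 -0.094 -1" --pt "0 0 0 0 0 -0.094 -1" --pt "0 0 0 0 0 -0.094 -1" --pt "-1 20 0 0 0 0 -1" --pt "-1 35 0 0 0 0 -1" --pt "-1 35 0 0 0 0 -1" --pt "-1 35 0 0 0 0 -1" --pt "-1 35 0 0 0 0 -1" --pt "-1 35 0 0 0 0 -1" --pt "-1 35 0 0 0 0 -1" --pt "0 20 0 0 0 0 -1" --pt "0 0 0 0 0 0 -1"

```text
t: 7.1
tcp_pos: [0.4485, 0.0094, 0.0939]
tool_rot: [0.999, 0.051, -0.013, 0.0]
force: [-0.2, 0.7, -0.3]
finger_gap: 0.119
```

```bash
python3 - <<'E'
from h import *
plan((.4552,-.0158,.1),np.radians(4.6))
s=manip.snapshot("wrist");cv2.imwrite("pics/w4.png",s["frame"][:,:,::-1])
s=manip.snapshot("scene");cv2.imwrite("pics/s4.png",cv2.resize(s["frame"][120:270,240:440,::-1],None,fx=4,fy=4))
E
```

```text
rotvec tool [-0.     0.027  0.022] shift in cur tool mm [ 3.9 25.8 -6.2] in desired frame [ 4.6 25.7 -6.1] f [-0.2  0.7 -0.3] tcp [0.4485 0.0094 0.0939] gap 0.119
```

View pics/w4.png

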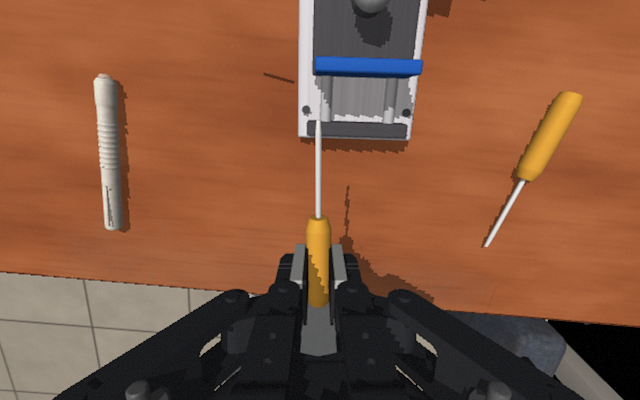

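View pics/s4.png

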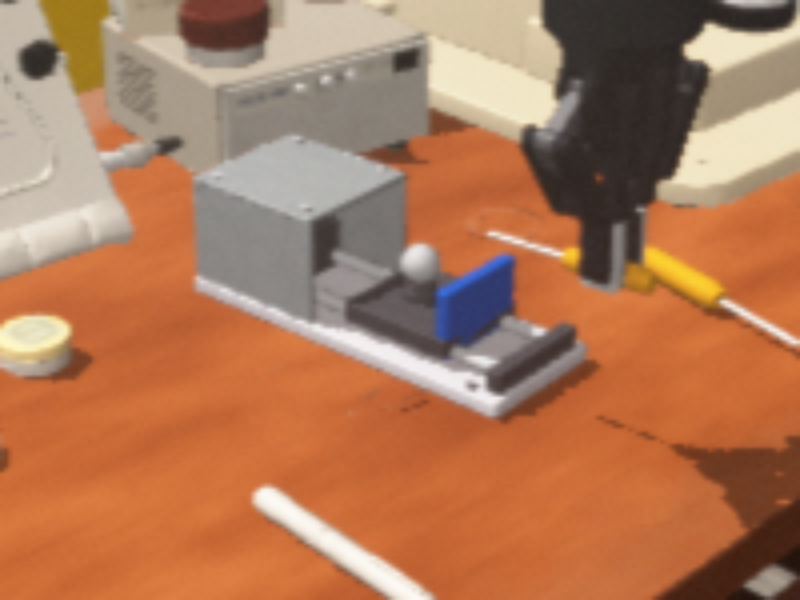

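Request:
servo_tool --pt "4 26 -4 0 0.027 0.022 -1" --pt "0 0 0 0 0 0 -1" --pt "0 0 0 0 0 0 -1"

```text
t: 7.45
tcp_pos: [0.4519, -0.0099, 0.0961]
tool_rot: [0.999, 0.042, -0.003, -0.002]
force: [-0.4, -0.5, -0.8]
finger_gap: 0.12
```

```bash
python3 - <<'E'
from h import *
plan((.4552,-.0158,.1),np.radians(4.6))
s=manip.snapshot("wrist");f=s["frame"]
cv2.imwrite("pics/w5.png",cv2.resize(f[0:200,180:460,::-1],None,fx=2.85,fy=2.85,interpolation=cv2.INTER_CUBIC))
m,c=blobs(s,(100,120,60),(125,255,255),100)
for k in c: print(cv2.boxPoints(cv2.minAreaRect(k)).round(1).tolist())
print(proj(s,(.6097,-.0034,.0)))
E
```

```text
rotvec tool [-0.005  0.006  0.004] shift in cur tool mm [ 2.8  6.2 -3.9] in desired frame [ 2.8  6.2 -3.9] f [-0.4 -0.5 -0.8] tcp [ 0.4519 -0.0099  0.0961] gap 0.12
[[278.0, 62.0], [382.0, 62.0], [382.0, 81.0], [278.0, 81.0]]
[329.0753709  -20.92294492]
```

View pics/w5.png

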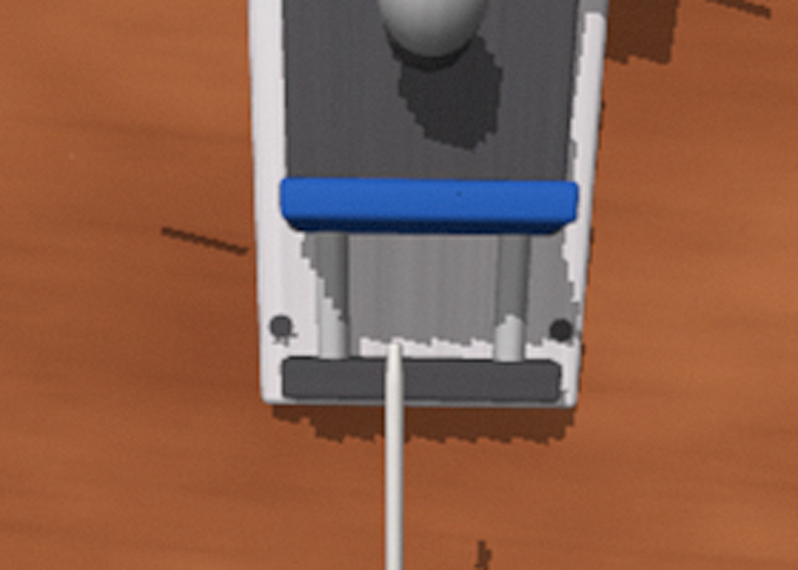

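```bash
python3 - <<'E'
from h import *
s=manip.snapshot("wrist")
c=lambda u,v:(180+u/2.85,v/2.85)
A=onz(s,c(262,404),.01);B=onz(s,c(577,406),.01)
pl=onz(s,c(283,216),.054);pr=onz(s,c(577,218),.054)
v=A-B;print("base near",A,B,np.linalg.norm(v),np.degrees(np.arctan2(-v[0],v[1])))
v2=pl-pr;print("plate",pl,pr,np.linalg.norm(v2),np.degrees(np.arctan2(-v2[0],v2[1])))
bl=onz(s,c(283,358),.023);br=onz(s,c(560,360),.023);v3=bl-br;print("bar",bl,br,np.degrees(np.arctan2(-v3[0],v3[1])))
a=np.radians(4.6);u=np.array([np.cos(a),np.sin(a),0])
O=(A+B)/2+.11*u;print("origin",O, "face s",(((pl+pr)/2-O)@u),"lat",((pl+pr)/2-O)@[-u[1],u[0],0])
q=manip.sense();r=R.from_quat(q["tool_rot"])
zt=q["tcp_pos"][2]+.005
t=onz(s,(180+395/2.85,343/2.85),zt);print("tip",t,"in tool",r.inv().apply(t-q["tcp_pos"]))
E
```

```text
base near [0.49962361 0.02959256 0.01      ] [ 0.5063187  -0.05371387  0.01      ] 0.08357503170420857 4.594818211451669
plate [0.54317389 0.02033031 0.054     ] [ 0.54783369 -0.03848256  0.054     ] 0.058997187009672186 4.530137813065895
bar [0.51300445 0.02294749 0.023     ] [ 0.51839678 -0.0450247   0.023     ] 4.535861957966968
origin [ 0.61261683 -0.00323877  0.01      ] face s -0.0673650070960475 lat -0.00043615261985255945
tip [ 0.52300938 -0.0041647   0.10128864] in tool [ 0.07072628  0.00045529 -0.00537542]
```

Request:
servo_tool --pt "3 6.5 5 -0.005 0.006 0.004 -1" --pt "0 0 15 0 0 0 -1" --pt "0 0 15 0 0 0 -1" --pt "0 0 12 0 0 0 -1" --pt "0 0 5 0 0 0 -1" --pt "0 0 0 0 0 0 -1" --pt "0 0 0 0 0 0 -1"

```text
t: 8.13
tcp_pos: [0.457, -0.011, 0.041]
tool_rot: [0.999, 0.046, 0.001, 0.001]
force: [0.1, 0.8, 0.6]
finger_gap: 0.119
```

```bash
python3 - <<'E'
from h import *
plan((.455,-.0162,.035),np.radians(4.6))
E
```

```text
rotvec tool [ 0.002 -0.002  0.012] shift in cur tool mm [-2.4  5.   6. ] in desired frame [-2.4  5.   6. ] f [0.1 0.8 0.6] tcp [ 0.457 -0.011  0.041] gap 0.119
```

Request:
servo_tool --pt "-2 6 5 0.002 -0.002 0.012 -1" --pt "0 0 2 0 0 0 -1" --pt "0 0 0 0 0 0 -1" --pt "0 0 0 0 0 0 -1"

```text
t: 8.47
tcp_pos: [0.4564, -0.0177, 0.0346]
tool_rot: [0.999, 0.04, 0.001, 0.0]
force: [0.2, -0.0, -0.7]
finger_gap: 0.121
```

```bash
python3 - <<'E'
from h import *
plan((.455,-.0162,.035),np.radians(4.6))
s=manip.snapshot("wrist");f=s["frame"]
cv2.imwrite("pics/w6.png",cv2.resize(f[0:320,180:460,::-1],None,fx=1.85,fy=1.85,interpolation=cv2.INTER_CUBIC))
E
```

```text
rotvec tool [ 0.001 -0.003 -0.   ] shift in cur tool mm [-1.3 -1.6 -0.4] in desired frame [-1.3 -1.6 -0.4] f [ 0.2 -0.  -0.7] tcp [ 0.4564 -0.0177  0.0346] gap 0.121
```

View pics/w6.png

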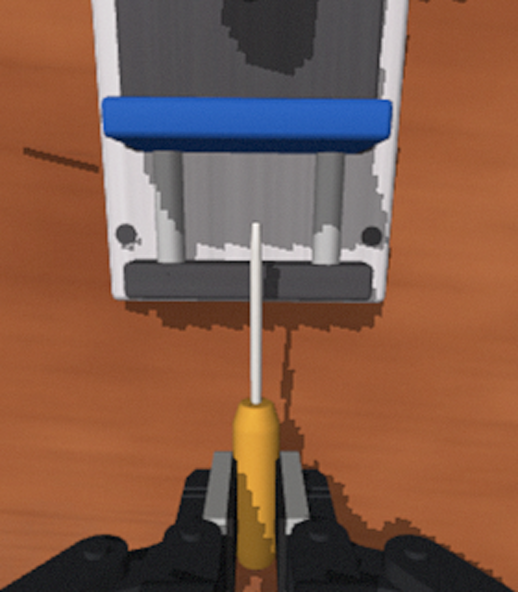

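The tip is centred on the plate with a gap of about 18 mm. Tap 1.

Request:
servo_tool --pt "5 -1 0 0 0 0 -1" --pt "5 0 0 0 0 0 -1" --pt "4 0 0 0 0 0 -1" --pt "3 0 0 0 0 0 -1" --pt "3 0 0 0 0 0 -1" --pt "3 0 0 0 0 0 -1" --pt "3 0 0 0 0 0 -1" --pt "3 0 0 0 0 0 -1"

```text
t: 9.18
tcp_pos: [0.4829, -0.0132, 0.0351]
tool_rot: [0.999, 0.04, -0.004, -0.001]
force: [-2.9, -1.0, 0.6]
finger_gap: 0.118
```

```bash
python3 - <<'E'
from h import *
plan((.455,-.0162,.035),np.radians(4.6))
s=manip.snapshot("wrist");f=s["frame"]
cv2.imwrite("pics/w7.png",cv2.resize(f[0:320,180:460,::-1],None,fx=1.85,fy=1.85,interpolation=cv2.INTER_CUBIC))
E
```

```text
rotvec tool [-0.002  0.007  0.   ] shift in cur tool mm [-28.1   0.7   0.3] in desired frame [-28.1   0.7   0.1] f [-2.9 -1.   0.6] tcp [ 0.4829 -0.0132  0.0351] gap 0.118
```

View pics/w7.png

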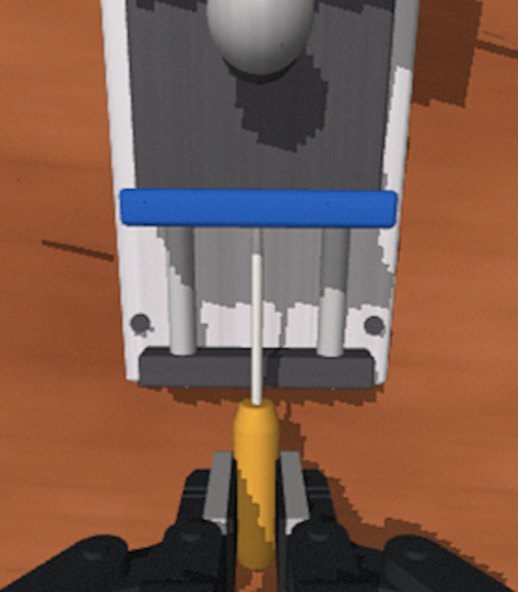

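Tap 1 made contact: 3 N of force and about 8 mm of travel. Next I'll draw clear and make tap 2.

Request:
servo_tool --pt "-6 0 0 -0.002 0.007 0 -1" --pt "-8 0 0 0 0 0 -1" --pt "0 0 0 0 0 0 -1" --pt "0 0 0 0 0 0 -1"

```text
t: 9.57
tcp_pos: [0.4722, -0.015, 0.0354]
tool_rot: [0.999, 0.04, 0.005, 0.001]
force: [0.5, 0.3, 0.2]
finger_gap: 0.117
```

```bash
python3 - <<'E'
from h import *
plan((.4829,-.0140,.035),np.radians(4.6))
s=manip.snapshot("wrist");f=s["frame"]
cv2.imwrite("pics/w8.png",cv2.resize(f[0:320,180:460,::-1],None,fx=1.85,fy=1.85,interpolation=cv2.INTER_CUBIC))
E
```

```text
rotvec tool [ 0.003 -0.01   0.   ] shift in cur tool mm [10.7 -0.1  0.5] in desired frame [10.7 -0.1  0.4] f [0.5 0.3 0.2] tcp [ 0.4722 -0.015   0.0354] gap 0.117
```

View pics/w8.png

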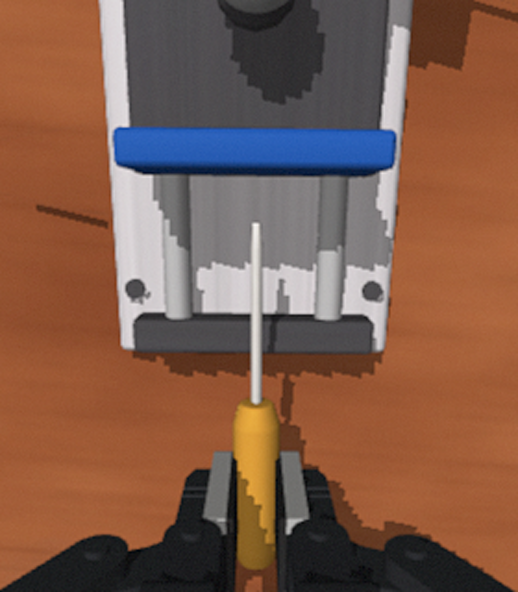

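Request:
servo_tool --pt "5 0 0 0.002 -0.006 0 -1" --pt "5 0 0 0 0 0 -1" --pt "3 0 0 0 0 0 -1" --pt "3 0 0 0 0 0 -1" --pt "3 0 0 0 0 0 -1" --pt "3 0 0 0 0 0 -1" --pt "3 0 0 0 0 0 -1" --pt "-2 0 0 0 0 0 -1" --pt "-7 0 0 0 0 0 -1" --pt "-7 0 0 0 0 0 -1" --pt "0 0 0 0 0 0 -1" --pt "0 0 0 0 0 0 -1"

```text
t: 10.62
tcp_pos: [0.4824, -0.0141, 0.0355]
tool_rot: [0.999, 0.04, 0.002, 0.0]
force: [0.5, 0.5, -1.7]
finger_gap: 0.119
```

```bash
python3 - <<'E'
from h import *
plan((.4829,-.0140,.035),np.radians(4.6))
s=manip.snapshot("wrist");f=s["frame"]
cv2.imwrite("pics/w9.png",cv2.resize(f[0:320,180:460,::-1],None,fx=1.85,fy=1.85,interpolation=cv2.INTER_CUBIC))
E
```

```text
rotvec tool [ 0.001 -0.003  0.001] shift in cur tool mm [ 0.5 -0.1  0.5] in desired frame [ 0.5 -0.1  0.5] f [ 0.5  0.5 -1.7] tcp [ 0.4824 -0.0141  0.0355] gap 0.119
```

View pics/w9.png

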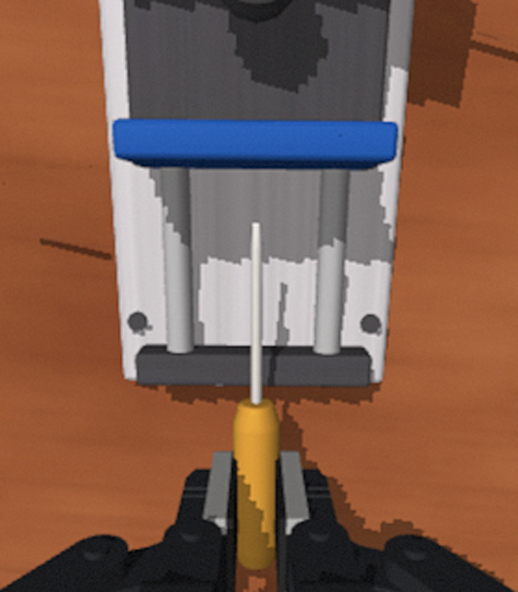

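Request:
servo_tool --pt "6 0 0 0.001 -0.003 0 -1" --pt "5 0 0 0 0 0 -1" --pt "3 0 0 0 0 0 -1" --pt "3 0 0 0 0 0 -1" --pt "3 0 0 0 0 0 -1" --pt "3 0 0 0 0 0 -1" --pt "3 0 0 0 0 0 -1" --pt "-2 0 0 0 0 0 -1" --pt "-7 0 0 0 0 0 -1" --pt "-7 0 0 0 0 0 -1" --pt "0 0 0 0 0 0 -1" --pt "0 0 0 0 0 0 -1"

```text
t: 11.67
tcp_pos: [0.4933, -0.0131, 0.0354]
tool_rot: [0.999, 0.04, -0.001, -0.0]
force: [0.5, -0.1, -0.8]
finger_gap: 0.115
```

```bash
python3 - <<'E'
from h import *
plan((.4829,-.0140,.035),np.radians(4.6))
s=manip.snapshot("wrist");f=s["frame"]
cv2.imwrite("pics/w10.png",cv2.resize(f[0:320,180:460,::-1],None,fx=1.85,fy=1.85,interpolation=cv2.INTER_CUBIC))
E
```

```text
rotvec tool [-0.001  0.001  0.001] shift in cur tool mm [-10.4   0.1   0.4] in desired frame [-10.4   0.1   0.4] f [ 0.5 -0.1 -0.8] tcp [ 0.4933 -0.0131  0.0354] gap 0.115
```

View pics/w10.png

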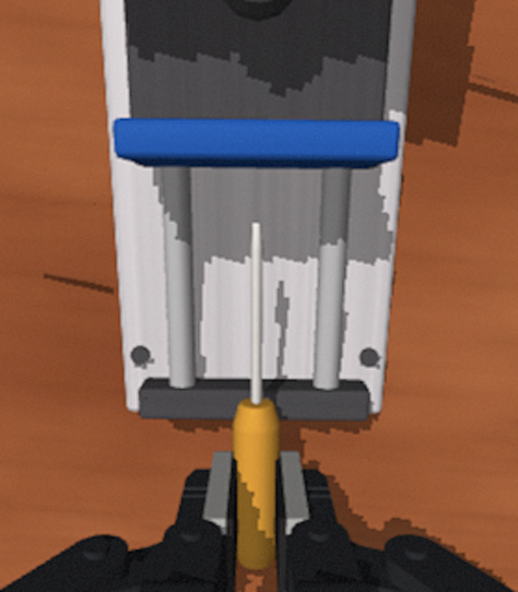

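Request:
servo_tool --pt "6 0 0 0 0 0 -1" --pt "5 0 0 0 0 0 -1" --pt "3 0 0 0 0 0 -1" --pt "3 0 0 0 0 0 -1" --pt "3 0 0 0 0 0 -1" --pt "3 0 0 0 0 0 -1" --pt "3 0 0 0 0 0 -1" --pt "-2 0 0 0 0 0 -1" --pt "-7 0 0 0 0 0 -1" --pt "-7 0 0 0 0 0 -1" --pt "0 0 0 0 0 0 -1" --pt "0 0 0 0 0 0 -1"

```text
t: 12.72
tcp_pos: [0.5042, -0.0121, 0.0353]
tool_rot: [0.999, 0.041, -0.001, -0.0]
force: [0.0, 0.3, -0.8]
finger_gap: 0.114
```

```bash
python3 - <<'E'
from h import *
plan((.527,-.0106,.035),np.radians(4.6))
s=manip.snapshot("wrist");f=s["frame"]
cv2.imwrite("pics/w11.png",cv2.resize(f[0:320,180:460,::-1],None,fx=1.85,fy=1.85,interpolation=cv2.INTER_CUBIC))
E
```

```text
rotvec tool [-0.001  0.002  0.001] shift in cur tool mm [22.9  0.4  0.3] in desired frame [22.9  0.4  0.3] f [ 0.   0.3 -0.8] tcp [ 0.5042 -0.0121  0.0353] gap 0.114
```

View pics/w11.png

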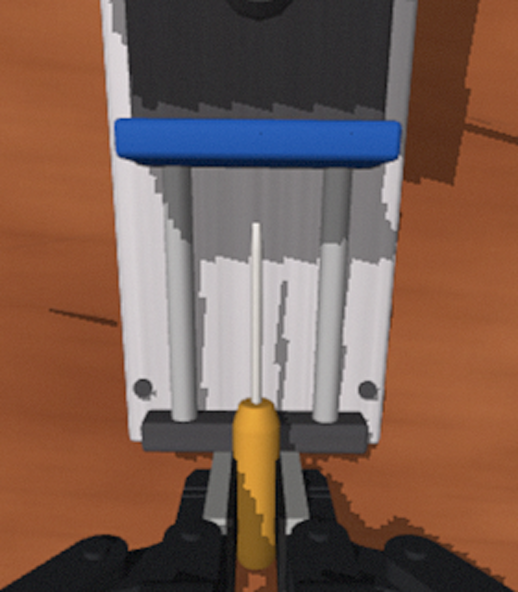

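Request:
servo_tool --pt "6 0 0 0 0.002 0 -1" --pt "5 0 0 0 0 0 -1" --pt "3 0 0 0 0 0 -1" --pt "3 0 0 0 0 0 -1" --pt "3 0 0 0 0 0 -1" --pt "2 0 0 0 0 0 -1"

```text
t: 13.27
tcp_pos: [0.5247, -0.0099, 0.0349]
tool_rot: [0.999, 0.041, -0.004, -0.001]
force: [-3.3, -0.4, 1.6]
finger_gap: 0.119
```

Request:
servo_tool --pt "-7 0 0 0 0 0 -1" --pt "-7 0 0 0 0 0 -1" --pt "0 0 0 0 0 0 -1" --pt "0 0 0 0 0 0 -1"

```text
t: 13.6
tcp_pos: [0.5126, -0.0113, 0.0351]
tool_rot: [0.999, 0.041, -0.001, -0.001]
force: [0.8, -0.1, -0.9]
finger_gap: 0.114
```

```bash
python3 - <<'E'
from h import *
plan((.527,-.0106,.035),np.radians(4.6))
s=manip.snapshot("wrist");f=s["frame"]
cv2.imwrite("pics/w12.png",cv2.resize(f[0:320,180:460,::-1],None,fx=1.85,fy=1.85,interpolation=cv2.INTER_CUBIC))
# plate near top edge rows
E
```

```text
rotvec tool [-0.001  0.001  0.001] shift in cur tool mm [14.4  0.5  0.1] in desired frame [14.4  0.5  0.1] f [ 0.8 -0.1 -0.9] tcp [ 0.5126 -0.0113  0.0351] gap 0.114
```

View pics/w12.png

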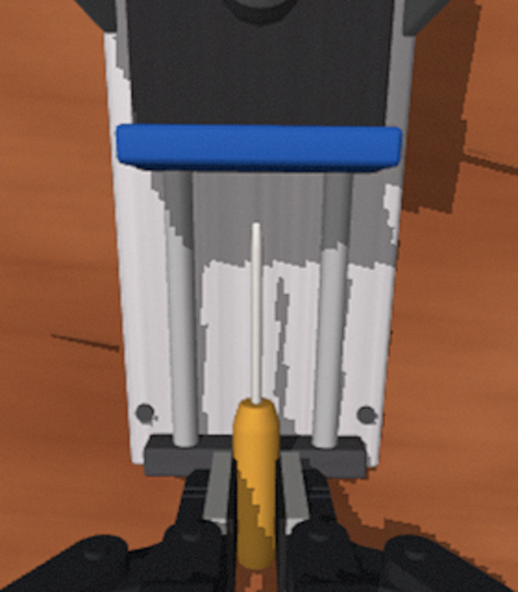

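Request:
servo_tool --pt "6 0 0 0 0 0 -1" --pt "4 0 0 0 0 0 -1" --pt "2 0 0 0 0 0 -1" --pt "1.5 0 0 0 0 0 -1" --pt "1.5 0 0 0 0 0 -1"

```text
t: 14.07
tcp_pos: [0.5266, -0.0098, 0.0349]
tool_rot: [0.999, 0.041, -0.004, -0.001]
force: [-4.8, -2.0, 0.6]
finger_gap: 0.122
```

Request:
servo_tool --pt "1.5 0 0 0 0 0 -1" --pt "1.5 0 0 0 0 0 -1"

```text
t: 14.23
tcp_pos: [0.5266, -0.0091, 0.0343]
tool_rot: [0.999, 0.041, -0.007, -0.002]
force: [-5.1, -1.4, 0.9]
finger_gap: 0.12
```

Request:
servo_tool --pt "1.5 0 0 0 0 0 -1"

```text
t: 14.32
tcp_pos: [0.5265, -0.0088, 0.0341]
tool_rot: [0.999, 0.041, -0.009, -0.002]
force: [-4.1, -0.5, 0.6]
finger_gap: 0.121
```

Request:
servo_tool --pt "1.5 0 0 0 0 0 -1"

```text
t: 14.4
tcp_pos: [0.5265, -0.0084, 0.0339]
tool_rot: [0.999, 0.041, -0.011, -0.002]
force: [-5.1, -2.1, 1.6]
finger_gap: 0.115
```

Request:
servo_tool --pt "-7 0 0 0 0 0 -1" --pt "-7 0 0 0 0 0 -1" --pt "0 0 0 0 0 0 -1" --pt "0 0 0 0 0 0 -1"

```text
t: 14.73
tcp_pos: [0.5161, -0.01, 0.0346]
tool_rot: [0.999, 0.041, -0.005, -0.001]
force: [-0.0, -0.5, -0.3]
finger_gap: 0.118
```

```bash
python3 - <<'E'
from h import *
plan((.527,-.0106,.035),np.radians(4.6))
s=manip.snapshot("wrist");f=s["frame"]
cv2.imwrite("pics/w13.png",cv2.resize(f[0:320,180:460,::-1],None,fx=1.85,fy=1.85,interpolation=cv2.INTER_CUBIC))
s=manip.snapshot("scene");cv2.imwrite("pics/s13.png",cv2.resize(s["frame"][120:270,240:440,::-1],None,fx=4,fy=4,interpolation=cv2.INTER_CUBIC))
E
```

```text
rotvec tool [-0.003  0.011  0.001] shift in cur tool mm [10.8  1.5 -0.5] in desired frame [10.8  1.5 -0.4] f [-0.  -0.5 -0.3] tcp [ 0.5161 -0.01    0.0346] gap 0.118
```

View pics/w13.png

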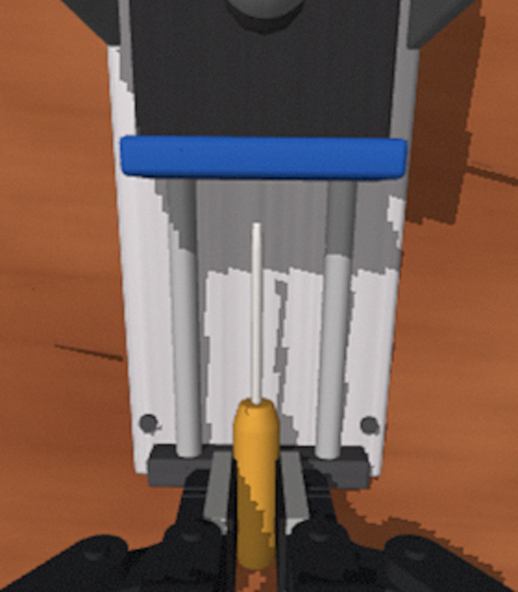

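View pics/s13.png

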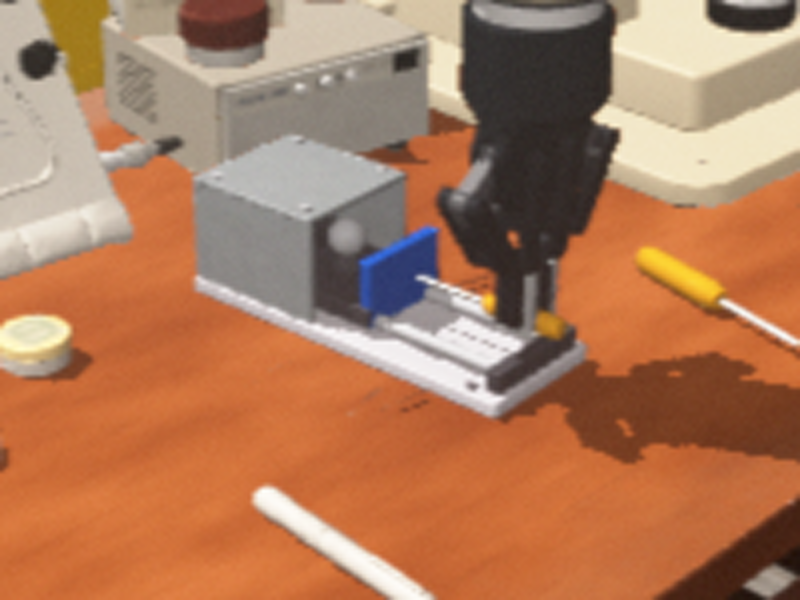

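```bash
python3 - <<'E'
from h import *
s=manip.snapshot("wrist")
c=lambda u,v:(180+u/1.85,v/1.85)
pl=onz(s,c(122,172),.054);pr=onz(s,c(406,171),.054)
bl=onz(s,c(149,458),.023);br=onz(s,c(371,458),.023)
a=np.radians(4.6);u=np.array([np.cos(a),np.sin(a),0])
print("width",np.linalg.norm(pl-pr),"plate-bar",((pl+pr-bl-br)/2)@u,"expect .082 home", "face s",((pl+pr)/2-[.6126,-.0035,0])@u)
E
```

```text
width 0.059262227111595 plate-bar 0.08243072742067391 expect .082 home face s -0.014735854967336242
```

Request:
servo_tool --pt "5 1 0 -0.003 0.011 0 -1" --pt "4 0 0 0 0 0 -1" --pt "2 0 0 0 0 0 -1" --pt "2 0 0 0 0 0 -1"

```text
t: 15.22
tcp_pos: [0.5267, -0.0097, 0.0341]
tool_rot: [0.999, 0.041, -0.004, -0.001]
force: [-5.7, -3.3, 1.1]
finger_gap: 0.116
```

Request:
servo_tool --pt "3 0 0 0 0 0 -1"

```text
t: 15.3
tcp_pos: [0.5268, -0.0093, 0.0336]
tool_rot: [0.999, 0.041, -0.007, -0.001]
force: [-6.7, -2.0, 1.3]
finger_gap: 0.12
```

Request:
servo_tool --pt "3 0 0 0 0 0 -1"

```text
t: 15.38
tcp_pos: [0.5266, -0.0086, 0.0331]
tool_rot: [0.999, 0.041, -0.011, -0.002]
force: [-6.4, -1.1, 2.8]
finger_gap: 0.118
```

The carriage doesn't move under 6.7 N, about twice its friction, and the wrist picture puts the face 82.4 mm past the bar (82 when home). So it is home. I'll withdraw, raise and head for clear desk near (0.45, 0.10).

Request:
servo_tool --pt "-7 0 0 0 0 0 -1" --pt "-12 0 0 -0.003 0.015 0 -1" --pt "-20 0 -5 0 0 0 -1" --pt "-20 0 -20 0 0 0 -1" --pt "-10 0 -25 0 0 0 -1" --pt "0 -15 -10 0 0 0 -1" --pt "0 -30 0 0 0 0 -1" --pt "0 -30 0 0 0 0 -1" --pt "0 -25 0 0 0 0 -1" --pt "0 0 0 0 0 0 -1" --pt "0 0 0 0 0 0 -1"

```text
t: 16.3
tcp_pos: [0.4546, 0.0868, 0.097]
tool_rot: [0.999, 0.039, 0.009, 0.001]
force: [0.2, -0.9, 0.1]
finger_gap: 0.119
```

```bash
python3 - <<'E'
from h import *
plan((.450,.100,.003),np.radians(4.6))
s=manip.snapshot("wrist");cv2.imwrite("pics/w14.png",s["frame"][:,:,::-1])
E
```

```text
rotvec tool [ 0.002 -0.018 -0.002] shift in cur tool mm [ -5.2 -13.7  93.9] in desired frame [ -3.5 -13.5  94. ] f [ 0.2 -0.9  0.1] tcp [0.4546 0.0868 0.097 ] gap 0.119
```

View pics/w14.png

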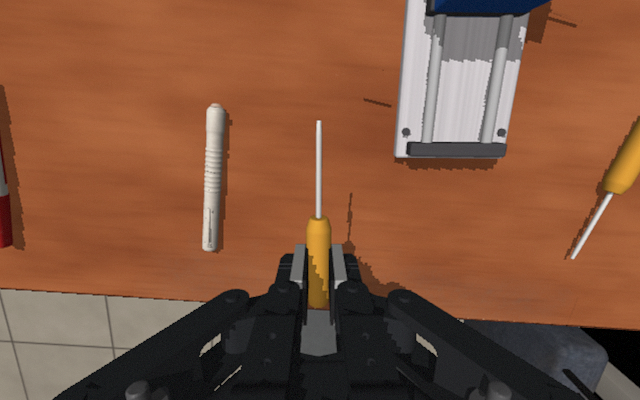

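Request:
servo_tool --pt "-4 -9 10 0.002 -0.018 -0.002 -1" --pt "0 0 20 0 0 0 -1" --pt "0 0 20 0 0 0 -1" --pt "0 0 15 0 0 0 -1" --pt "0 0 8 0 0 0 -1" --pt "0 0 0 0 0 0 -1" --pt "0 0 0 0 0 0 -1"

```text
t: 16.93
tcp_pos: [0.4527, 0.0921, 0.0184]
tool_rot: [0.999, 0.035, 0.0, -0.0]
force: [-0.3, 0.1, -0.5]
finger_gap: 0.116
```

```bash
python3 - <<'E'
from h import *
plan((.450,.097,.0015),np.radians(4.6))
E
```

```text
rotvec tool [-0.    -0.001 -0.01 ] shift in cur tool mm [-2.4 -5.1 16.9] in desired frame [-2.3 -5.1 16.9] f [-0.3  0.1 -0.5] tcp [0.4527 0.0921 0.0184] gap 0.116
```

Request:
servo_tool --pt "0 0 7 0 0 0 -1" --pt "0 0 5 0 0 0 -1" --pt "0 0 2 0 0 0 -1" --pt "0 0 1 0 0 0 -1" --pt "0 0 0 0 0 0 -1"

```text
t: 17.35
tcp_pos: [0.4542, 0.0914, 0.0034]
tool_rot: [0.999, 0.035, 0.002, 0.0]
force: [0.1, -0.0, -0.1]
finger_gap: 0.118
```

```bash
python3 - <<'E'
from h import *
plan((.450,.097,.0015),np.radians(4.6))
E
```

```text
rotvec tool [ 0.    -0.004 -0.011] shift in cur tool mm [-3.9 -5.9  1.9] in desired frame [-3.8 -5.9  1.9] f [ 0.1 -0.  -0.1] tcp [0.4542 0.0914 0.0034] gap 0.118
```

Request:
servo_tool --pt "0 0 1 0 -0.004 0 -1" --pt "0 0 1 0 0 0 -1" --pt "0 0 0 0 0 0 -1"

```text
t: 17.6
tcp_pos: [0.4548, 0.0915, 0.0019]
tool_rot: [0.999, 0.035, 0.001, 0.0]
force: [-0.7, -0.3, -0.5]
finger_gap: 0.122
```

Request:
servo_tool --pt "0 0 0 0 0 0 -0.7" --pt "0 0 0 0 0 0 -0.6" --pt "0 0 0 0 0 0 -0.5" --pt "0 0 0 0 0 0 -0.4" --pt "0 0 0 0 0 0 -0.4" --pt "0 0 0 0 0 0 -0.4"

```text
t: 18.1
tcp_pos: [0.4552, 0.0916, 0.0026]
tool_rot: [0.999, 0.035, 0.001, 0.0]
force: [-0.8, -0.6, -0.3]
finger_gap: 0.3
```

```bash
python3 - <<'E'
from h import *
plan((.450,.097,.0015),np.radians(4.6))
s=manip.snapshot("wrist");cv2.imwrite("pics/w15.png",s["frame"][:,:,::-1])
E
```

```text
rotvec tool [ 0.001 -0.003 -0.011] shift in cur tool mm [-4.8 -5.7  1.1] in desired frame [-4.8 -5.8  1.1] f [-0.8 -0.6 -0.3] tcp [0.4552 0.0916 0.0026] gap 0.3
```

View pics/w15.png

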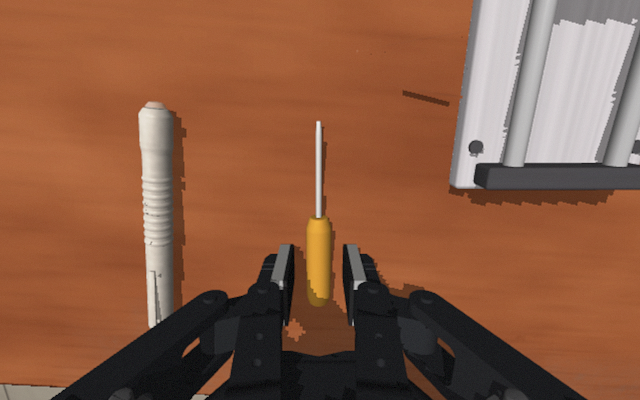

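The screwdriver is released, with the handle at (319,260) lying on the desk between the open pads. Now I'll lift straight up.

Request:
servo_tool --pt "0 0 -5 0 0 0 -0.3" --pt "0 0 -15 0 0 0 -0.3" --pt "0 0 -25 0 0 0 -0.3" --pt "0 0 -30 0 0 0 -0.3" --pt "0 0 -30 0 0 0 -0.3" --pt "0 0 -25 0 0 0 -0.3" --pt "0 0 0 0 0 0 -0.3" --pt "0 0 0 0 0 0 -0.3"

```text
t: 18.82
tcp_pos: [0.4535, 0.0916, 0.1388]
tool_rot: [0.999, 0.035, -0.001, 0.0]
force: [-0.2, -0.5, 0.6]
finger_gap: 0.349
```

```bash
python3 - <<'E'
from h import *
s=manip.snapshot("wrist");cv2.imwrite("pics/w16.png",s["frame"][:,:,::-1])
m,c=blobs(s,(16,150,120),(32,255,255),60)
for k in c:
    r=cv2.minAreaRect(k);print(r,onz(s,r[0],.0064))
s=manip.snapshot("scene");cv2.imwrite("pics/s16.png",cv2.resize(s["frame"][120:300,220:440,::-1],None,fx=3.3,fy=3.3,interpolation=cv2.INTER_CUBIC))
print(manip.sense()["tcp_pos"],manip.sense()["force"])
E
```

```text
((317.9999694824219, 188.49998474121094), (11.999998092651367, 50.99999237060547), 0.0) [0.45483851 0.09178012 0.0064    ]
((598.160400390625, 138.81130981445312), (21.659671783447266, 85.1817626953125), 29.05460548400879) [ 0.5191595  -0.15820959  0.0064    ]
[0.45309343 0.09163175 0.13768461] [1.16852976 0.0262092  0.44695339]
```

View pics/w16.png

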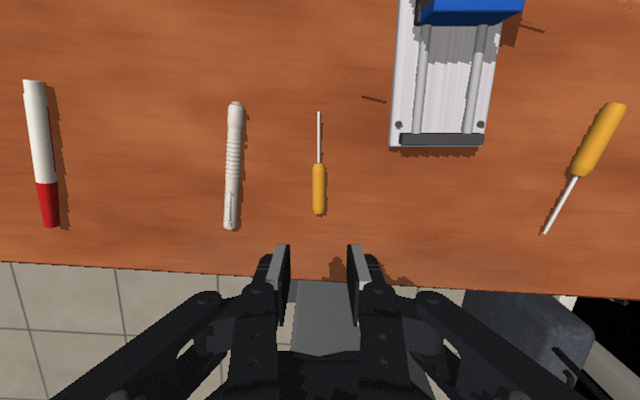

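View pics/s16.png

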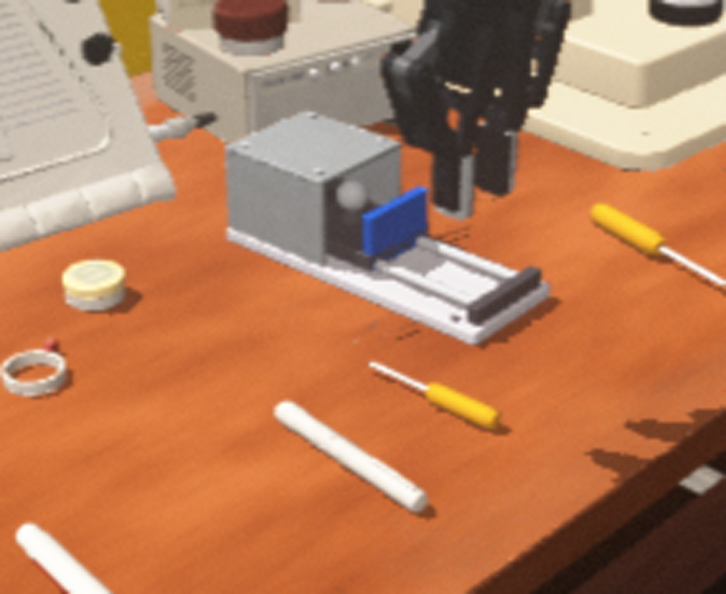

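The last pictures show the screwdriver at rest on the desk (wrist (318,188)), the plate still home, and the gripper clear of everything.

```bash
python3 -c "
from station import manip
print(manip.sign_off())"
```

```text
the job is handed in; nothing more can be done
None
```

The carriage is home and the screwdriver is lying on the desk, released; I handed the job in at about 19 s of the 58 s allowed.

- **Tool:** I picked up the smaller yellow screwdriver, about 95 mm long. The look-alike is about 125 mm.
- **Taps:** I made seven light taps on the blue plate with the blade tip, drawing clear each time. The first five moved it about 5–13 mm each, the sixth reached the stop, and the seventh was only a check. Contact force read at most 6.7 N along the push direction.
- **Home check:** On the seventh tap the plate did not move under 6.7 N, about twice the stated friction. The wrist picture before it put the push face 14.7 mm before the slide's origin (15 when home) and 82.4 mm past the bar (82 when home).
- **Laying down:** I set the screwdriver on clear desk at about (0.455, 0.092), opened the gripper and lifted it to about 0.14 m. The last pictures show the screwdriver at rest, the plate still home and nothing else disturbed.

No check failed. Before tap 7 the gripper had tilted slightly while pressing against the stop, and I corrected that.

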